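Hold a reference cuvette in the photometer beam

ROBOT

A 6-joint arm with a two-finger parallel gripper is mounted at the origin on the work surface. World frame = base frame: x ahead of the robot, y to its left, z up, the work surface at z = 0. Lengths are in m, angles in rad, forces in N, time in s.
With the tool pointing down it reaches from about 0.325 to 0.85 m from the base axis. Payload 4.4 kg.
Tool frame: the origin (TCP) lies at the very end of the fingers, on their centre line; the grasp point (between the pads) lies 19 mm behind it; z points along the fingers, y is the direction in which the jaws open and shut (so a half turn about z gives the same grasp; the last joint's range is limited). The gripper opens to 94 mm and grips with 3 to 60 N. Pads are 16 mm wide; open, the fingers measure 119 mm over their backs; the gripper's body (75 mm by 177 mm) begins 78 mm behind the grasp point.
Start: joints at [-1.423, 0.207, 1.542, -0, 1.393, -0.15], TCP at [0.169, -0.55, 0.205] pointing down, gripper open.
Joint ranges: [-2.73, 2.73], [-0.86, 2.22], [0.23, 2.46], [-1.11, 4.25], [0.08, 2.63], [-2.82, 2.82]. Speed limits (rad/s): [2.79, 2.79, 3.14, 3.14, 3.14, 3.14].

INTERFACE

Orientations are given as a unit quaternion [x, y, z, w].
In Python, from plant import env gives the robot as it stands.
- The arm moves only by the tool move_arm, never from a script. Its argument "targets" is a list of rows, each a list of 7 numbers: the closure, from 0 (fully open) to 1 (shut), then the shift along the tool's x, y, z in m, then the turn, a rotation vector about the tool's x, y, z in degrees. A call has 1 to 10 rows; each row is the pose to reach, as a shift and turn from the pose measured when the call began, along the tool's axes at that moment; what a row does not reach only later rows make up. A row lasts 1/10 s, in which the tool goes at most 50 mm and 8.59 degrees, less where a joint would pass 70% of its speed; a pose out of reach is approached as far as the arm can. A call with a gripper value outside its range is refused whole. The fingers move at their own pace and stop on an object; "grip_force" is the grip in N (left out, the last holds). Time passes only in rows, so rows that repeat a pose let the fingers close. It gives the time, the measured TCP pose, the force and the opening at its end, in the units of the state.
- env.read_state(): the state, without advancing time (a new reading comes with each control period).
- env.camera(name): name is "scene" or "top"; returns the picture (480x640x3 uint8, red, green, blue); there is no depth.
- env.camera_info(name): a dict with "intrinsics" (3x3 intrinsics, pixels), "camera_from_world" (4x4, takes a point from world to camera coordinates). Camera axes: x right, y down, z forward; pixel columns grow to the right and rows downward; lengths in m; the calibration is good to about 2 mm. A picture is of the moment at which its call begins. camera_info takes no time and is no camera call.
- env.close_job(): hands the job in, once; it reports no verdict.
The state is a dict: "t": time; "joint_positions": joint angles; "dq": joint speeds; "effort": joint torques, N m; "position": TCP position; "tcp_rot": TCP orientation; "wrist_force": force on the tool from outside, world axes, zero at the start; "moment": the same for the moment, N m; "opening": opening from 0.0 (shut) to 1.0 (fully open).
Only numpy, scipy, OpenCV 4.12 (cv2) and the standard library are available. Lean on these libraries where they do the work, as an engineer would, in place of code of your own. Each camera call takes 0.05 s, during which the arm holds its last target. There are 200 camera calls.

TASK

First slide the red shutter tab on the photometer fully open. Then take the amber cuvette out of the rack, touching it with the fingers only on its two frosted sides and never on its clear windows, and hold it upright in the light path, midway between lamp and detector, at beam height and centred on the beam, with its clear windows facing lamp and detector. Do not bump it on the photometer, leave the other things where they are, and finish while still holding the cuvette steady in the beam.

Things in the scene. Friction and masses are not known exactly. Their poses are not given: they have to be found in the camera images.
- amber: Amber cuvette (solid glass reference cell) to be used, about 34 g, 23.5 mm along own x, 12.5 mm along own y, 45 mm tall. The broad sides (+-own y) are frosted white, the narrow ends (+-own x) are clear amber windows. Loose, upright in any one of the rack's wells, own x along the row. Origin: centre of the underside, 6 mm above the work surface while in the well
- amber_center (a point): Middle of the amber cell, 22.5 mm above its underside; axes as the cell's
- amber_frosted_a: Frosted white side plate of the amber cell facing its own +y, 22.5 x 1.5 x 45 mm; may be gripped. Origin at the plate's lower edge, 5.5 mm from the cell's axis
- amber_frosted_b: Frosted white side plate of the amber cell facing its own -y; as the other
- amber_window_a: Clear window end of the amber cell facing its own +x, 9.2 mm wide, 45 mm tall, standing 0.5 mm proud of the frosted plates' edges; fingers must not touch it. Origin at its lower edge, 10.75 mm from the cell's axis
- amber_window_b: Clear window end of the amber cell facing its own -x; as the other
- green: Green cuvette (solid glass reference cell) bystander, 23.5 mm along own x, 12.5 mm along own y, 45 mm tall. The broad sides (+-own y) are frosted white, the narrow ends (+-own x) are clear green windows. Loose, upright in any one of the rack's wells, own x along the row. Origin: centre of the underside, 6 mm above the work surface while in the well
- blue: Blue cuvette (solid glass reference cell) bystander, 23.5 mm along own x, 12.5 mm along own y, 45 mm tall. The broad sides (+-own y) are frosted white, the narrow ends (+-own x) are clear blue windows. Loose, upright in any one of the rack's wells, own x along the row. Origin: centre of the underside, 6 mm above the work surface while in the well
- rack: Fixed grey plastic rack, 200 mm (own x) x 60 mm (own y) x 14 mm high, origin at the centre of its underside. Three rectangular wells 8 mm deep in a row along own x at -65, 0 and +65 mm, 1.5 mm clearance around a cuvette, which rises 37 mm above the rack's top
- photometer: Fixed, 110 (own x) x 270 mm (own y), origin at the centre of its underside. Dark base plate 12 mm thick with a white line under the beam; at +y the white lamp housing, at -y the black detector housing, each 90 x 70 mm, tops 90 mm above the work surface. Gap between their faces 120 mm (own y +-60 mm), less 4 mm at the lamp (shutter) and 5 mm at the detector (lens ring)
- beam (a point): Middle of the light path, half way between the lamp's and the detector's faces, 65 mm above the work surface. The beam runs level along this point's own y axis (lamp at +y, detector at -y); own x is level across the beam, own z up
- shutter (a joint): Slide of the shutter in front of the lamp: 0 = closed (black blade over the lens), 0.030 m = fully open at its stop. It opens towards the photometer's own -x (the robot's side), stays where it is left, and takes about 1.5 N to move
- shutter_tab (a point): Middle of the red shutter tab, 10 mm (along the slide, photometer's own x) x 12 mm (own y) x 30 mm tall, 90 to 120 mm above the work surface, 56 mm from the middle of the beam towards the lamp. Free on both sides along the slide; the lamp housing's flat top, 90 mm up, lies beside its foot. Moves with the shutter; axes as the photometer's
- beaker: Loose clear beaker, 68 mm across, 85 mm tall, origin at the centre of its underside; bystander
- slide_box: Loose blue box for slides, 85 x 80 x 32 mm, origin at the centre of its underside; bystander
Things that resemble listed ones, but are neither listed nor needed, are in the scene too. Leave any pink or yellow look-alike of the amber alone.

How it is judged:
By the outcome, as a careful person would: the job done as asked, in the order asked, and still so for the second after the job is handed in, while the arm keeps its last pose, push and grip.
It also fails if it takes over 50 s, if anything falls off the work surface, if the arm or the gripper's body presses on something with over 40 N, if the wrist force passes 120 N, or if a joint passes its speed limit or range.

## Working session

There is one attempt and no reset: what is moved stays moved. The work goes in short steps, Python scripts to look and compute and a tool call to move; the robot and the scene stay as the last step left them, time stands still between calls to the robot, and variables do not carry over. Pictures are saved under pics/ and viewed, about 8 in all and at most 12, crops included, and the job is handed in when it is done.

Besides the shell and the picture viewer there is one more tool, called after "Request:" in YAML: its name, and indented under it one key for each argument. move_arm: Moves the arm, as the interface text tells. Its arguments: {"type":"object","properties":{"targets":{"type":"array","items":{"type":"array","items":{"type":"number"}}},"grip_force":{"type":"number"}},"required":["targets"]}

```bash
ls; mkdir -p pics; python3 - <<'E'
from plant import env
import cv2,numpy as np
for n in("scene","top"):
    im=env.camera(n); cv2.imwrite(f"pics/{n}0.png",im[:,:,::-1])
    i=env.camera_info(n); print(n,np.round(i["intrinsics"],2).tolist(),np.round(i["camera_from_world"],4).tolist())
print(env.read_state())
E
```

```text
pics
scene [[470.63, 0.0, 325.44], [0.0, 470.63, 246.0], [0.0, 0.0, 1.0]] [[-0.7294, 0.6838, -0.0174, 0.4609], [0.5564, 0.5784, -0.5965, -0.2524], [-0.3979, -0.4448, -0.8024, 1.1158], [0.0, 0.0, 0.0, 1.0]]
top [[514.34, 0.0, 310.64], [0.0, 514.34, 246.47], [0.0, 0.0, 1.0]] [[-0.0232, -0.9997, 0.0112, -0.0489], [-0.9964, 0.0222, -0.0822, 0.604], [0.0819, -0.0131, -0.9966, 0.9744], [0.0, 0.0, 0.0, 1.0]]
{'t': 0.1, 'joint_positions': array([-1.42351478e+00,  2.07373407e-01,  1.54276152e+00, -2.10415632e-05,
        1.39350956e+00, -1.50532598e-01]), 'dq': array([ 0.00069209, -0.00337802, -0.0062837 ,  0.00063554,  0.00017798,
        0.00015155]), 'effort': array([-4.42850351e-04, -3.71866286e+01, -2.82294238e+01,  6.98998338e-02,
        3.10714112e-02, -4.93190043e-05]), 'position': array([ 0.16858138, -0.54898485,  0.20440851]), 'tcp_rot': array([ 9.88933015e-01,  1.48359157e-01, -8.68630700e-06, -1.02592970e-03]), 'wrist_force': array([ 0.06197497, -0.03143638,  0.08610399]), 'moment': array([ 0.02905765, -0.0034039 ,  0.06253449]), 'opening': 0.9954530402649616}
```

View pics/scene0.png

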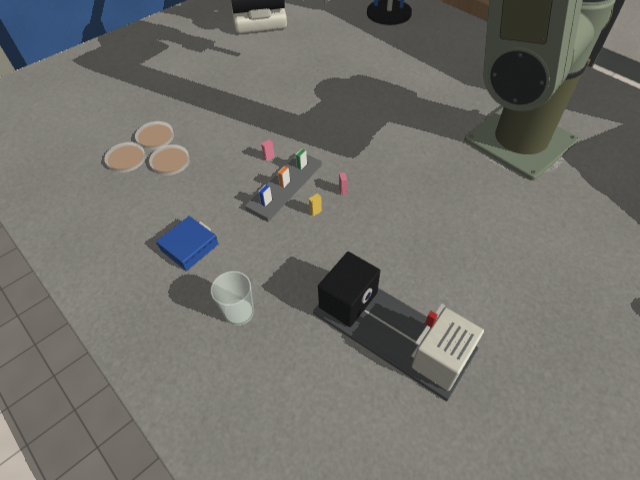

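View pics/top0.png

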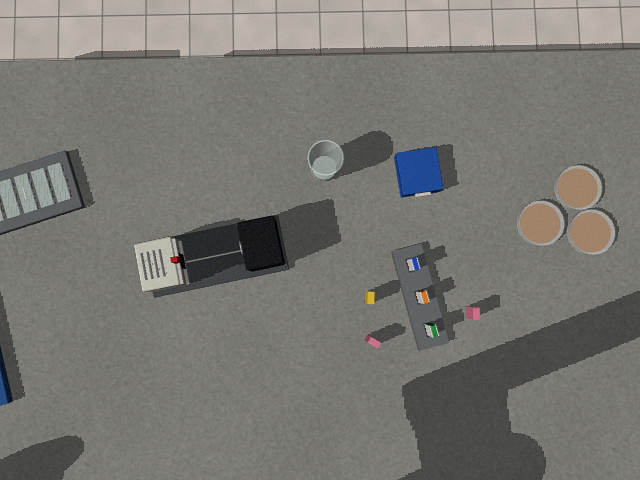

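In the scene view the rack holds blue (265,195), amber (284,177) and green (301,159); in the top view they are at (413,264), (423,297) and (432,330). Yellow (316,205 scene; 370,297 top) and three pink or yellow blocks stand loose outside the rack. The red tab is at (432,319) scene and (176,260) top. The amber is the orange cell in the middle well. I'll confirm that in an enlarged crop.

```bash
cat > h.py <<'E'
import numpy as np,cv2
from plant import env
CI={n:env.camera_info(n) for n in("scene","top")}
def ray(n,uv):
    K=np.array(CI[n]["intrinsics"]);T=np.array(CI[n]["camera_from_world"]);R=T[:3,:3]
    d=R.T@np.linalg.inv(K)@np.array([uv[0],uv[1],1.]);return -R.T@T[:3,3],d/np.linalg.norm(d)
def onz(n,uv,z):
    o,d=ray(n,uv);return o+d*(z-o[2])/d[2]
def proj(n,p):
    K=np.array(CI[n]["intrinsics"]);T=np.array(CI[n]["camera_from_world"]);c=T[:3,:3]@np.array(p)+T[:3,3];q=K@c;return q[:2]/q[2]
def tri(a,b):
    o1,d1=ray("scene",a);o2,d2=ray("top",b)
    A=np.stack([d1,-d2],1);s=np.linalg.lstsq(A,o2-o1,rcond=None)[0]
    p,q=o1+s[0]*d1,o2+s[1]*d2;return (p+q)/2,np.linalg.norm(p-q)
E
python3 - <<'E'
from h import *
s=cv2.imread("pics/scene0.png");t=cv2.imread("pics/top0.png")
c=lambda im,x,y,w,h,k:cv2.resize(im[y:y+h,x:x+w],None,fx=k,fy=k,interpolation=cv2.INTER_NEAREST)
a=c(s,240,140,80,60,5);a2=c(s,390,290,80,60,5);b=c(t,385,238,80,120,5)[:, :400];b2=c(t,130,210,160,90,2.5)
cv2.imwrite("pics/crop1.png",np.vstack([np.hstack([a,a2])[:300],np.hstack([c(t,385,260,80,60,5),c(t,140,230,80,60,5)])]))
for n,im in(("scene",s),("top",t)):
    h=cv2.cvtColor(im,cv2.COLOR_BGR2HSV)
    for nm,lo,hi in(("orange",(4,120,90),(17,255,255)),("red",(0,150,80),(3,255,255)),("blue",(105,150,60),(125,255,255)),("green",(55,100,40),(85,255,255))):
        k,l,st,ce=cv2.connectedComponentsWithStats(cv2.inRange(h,lo,hi))
        print(n,nm,[(st[i].tolist(),ce[i].round(1).tolist()) for i in range(1,k) if st[i][4]>12])
E
```

```text
scene orange [([278, 167, 10, 20, 71], [281.3, 175.1])]
scene red [([426, 311, 11, 16, 109], [431.0, 318.7])]
scene blue [([374, 0, 4, 5, 18], [375.7, 2.2]), ([400, 0, 3, 8, 22], [401.0, 3.5]), ([259, 185, 9, 20, 56], [262.4, 193.6]), ([157, 217, 61, 53, 1802], [187.2, 242.6])]
scene green [([296, 150, 9, 19, 57], [298.8, 157.8])]
top orange [([421, 290, 8, 14, 63], [424.5, 296.8])]
top red [([171, 257, 6, 6, 32], [173.4, 259.2])]
top blue [([394, 147, 49, 50, 1840], [417.9, 171.2]), ([412, 257, 7, 13, 51], [415.1, 263.0]), ([0, 369, 8, 36, 162], [2.3, 391.2])]
top green [([431, 323, 7, 15, 61], [433.7, 330.2])]
```

View pics/crop1.png

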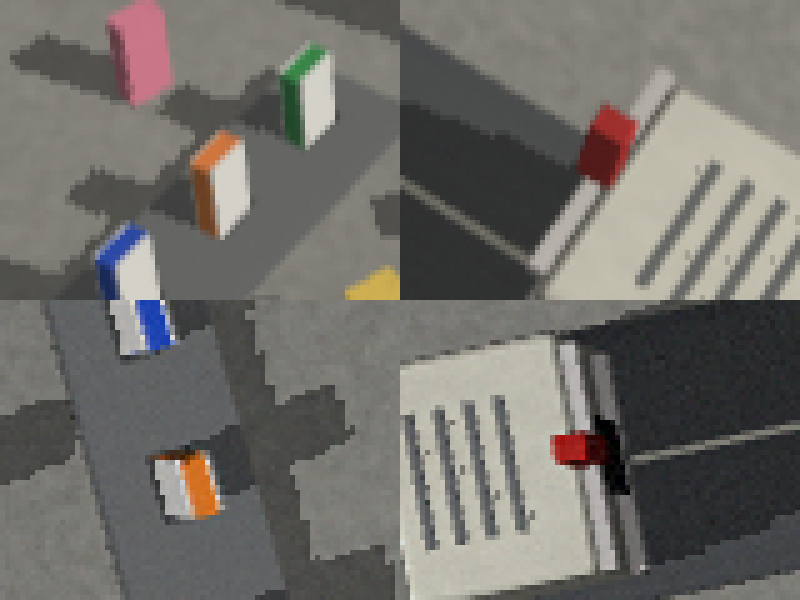

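The crop confirms it: the orange cell with white frosted broad sides stands in the middle well, so it is the amber. The pink and yellow blocks stand outside the rack. The tab is red, with the closed blade showing black beside it.

```bash
python3 - <<'E'
from h import *
s=cv2.imread("pics/scene0.png");t=cv2.imread("pics/top0.png")
np.set_printoptions(precision=4,suppress=True)
print("cams",ray("scene",(320,240))[0],ray("top",(320,240))[0])
def comps(im,lo,hi,roi,mn=4):
    x,y,w,h=roi;m=cv2.inRange(cv2.cvtColor(im,cv2.COLOR_BGR2HSV),lo,hi)[y:y+h,x:x+w]
    k,l,st,ce=cv2.connectedComponentsWithStats(m)
    i=1+np.argmax(st[1:,4]); pts=np.argwhere(l==i)[:,::-1]+[x,y]; return pts.astype(np.float32)
# value histograms to split top/side
H=lambda im:cv2.cvtColor(im,cv2.COLOR_BGR2HSV)
print("V scene amber\n",H(s)[165:190,276:292,2]); print("H\n",H(s)[165:190,276:292,0])
print("V scene tab\n",H(s)[309:330,424:440,2])
print("V top amber\n",H(t)[287:306,414:432,2]);print("S top\n",H(t)[287:306,414:432,1])
print("V top tab\n",H(t)[254:266,168:186,2]);print("S\n",H(t)[254:266,168:186,1])
hs,hv=H(t)[:,:,1],H(t)[:,:,2]
# white line
m=cv2.inRange(t,(100,100,100),(255,255,255)); m2=np.zeros_like(m);m2[248:268,190:240]=m[248:268,190:240]
p=np.argwhere(m2)[:,::-1].astype(np.float32);print("line n",len(p))
vx,vy,x0,y0=cv2.fitLine(p,cv2.DIST_HUBER,0,.01,.01).ravel()
a=onz("top",(192,y0+vy/vx*(192-x0)),.012);b=onz("top",(238,y0+vy/vx*(238-x0)),.012);d=a-b;print("line",a,b,"yaw of own y",np.degrees(np.arctan2(d[1],d[0]))-90)
# housings, rack
for nm,mk,roi,z in(("lamp",cv2.inRange(t,(120,130,130),(255,255,255)),(125,225,55,75),.09),("det",cv2.inRange(t,(0,0,0),(26,26,26)),(232,205,60,75),.09),("rack",cv2.inRange(t,(60,60,60),(95,95,95)),(385,235,70,125),.014)):
    x,y,w,h=roi;k,l,st,ce=cv2.connectedComponentsWithStats(mk[y:y+h,x:x+w]);i=1+np.argmax(st[1:,4])
    q=(np.argwhere(l==i)[:,::-1]+[x,y]).astype(np.float32);r=cv2.minAreaRect(q);B=cv2.boxPoints(r)
    W=np.array([onz("top",c,z)[:2] for c in B]);print(nm,r,"c",W.mean(0),"sides",np.linalg.norm(W-np.roll(W,-1,0),axis=1),"\n",B)
c=lambda x,y,w,h,k:cv2.resize(t[y:y+h,x:x+w],None,fx=k,fy=k,interpolation=cv2.INTER_CUBIC)
cv2.imwrite("pics/crop2.png",np.clip(c(128,205,170,95,4.7).astype(float)*1.6,0,255))
E
```

```text
cams [0.9206 0.3271 0.7528] [ 0.5209 -0.0496  1.0212]
V scene amber
 [[107 109  84  85  84  83  82  84 101  91  99 103 101  86  86  66]
 [128 130 111  86  84  82  87 143 168 144 114 102 102 101 101  88]
 [130 131 131  85  84  88 144 194 203 188 169 163 130 102 102 102]
 [131 131 110  83  88 146 193 207 204 200 201 204 166 101 102 102]
 [111 111  83  85 145 194 207 206 203 200 203 209 195 102 103 102]
 [ 85  84  87 144 194 207 207 207 203 204 209 212 208 101 102 102]
 [ 85  89 145 193 206 207 207 206 207 210 212 212 208 116 102 102]
 [ 83  94 169 204 206 207 207 208 210 212 212 212 208 127 102 102]
 [ 81  96 136 165 182 192 197 209 212 212 212 212 209 141 103 102]
 [ 89  99 108 109 134 156 176 212 212 212 212 212 210 154 101 102]
 [ 83  86 103 106 107 122 165 212 211 212 212 212 209 154 103 102]
 [ 65  66  92 107 107 111 163 212 212 212 212 212 209 168 102 102]
 [ 64  66  88 106 106 111 160 212 212 212 212 212 211 181 103 102]
 [ 65  66  88 106 107 110 148 212 212 212 212 212 211 195 102 101]
 [ 65  66  83 107 107 108 128 212 212 212 212 211 212 207  93  99]
 [ 64  65  73 107 107 107 
[... 8286 characters left out ...]

 [[132.7675 243.3909]
 [169.6719 236.2939]
 [178.9016 284.2881]
 [141.9971 291.3851]]
det ((260.4866943359375, 243.33612060546875), (50.53986358642578, 39.48554229736328), 78.2317123413086) c [0.6054 0.0291] sides [0.0718 0.0923 0.0713 0.0921] 
 [[236.005  222.624 ]
 [274.6606 214.5707]
 [284.9684 264.0483]
 [246.3128 272.1015]]
rack ((440.41546630859375, 285.0043029785156), (106.39791870117188, 44.62580871582031), 60.524105072021484) c [ 0.523  -0.3149] sides [0.0889 0.2067 0.0877 0.2058] 
 [[394.8138 249.6705]
 [433.6633 227.7121]
 [486.0172 320.3381]
 [447.1676 342.2966]][ WARN:0@0.591] global loadsave.cpp:1063 imwrite_ Unsupported depth image for selected encoder is fallbacked to CV_8U.
```

View pics/crop2.png

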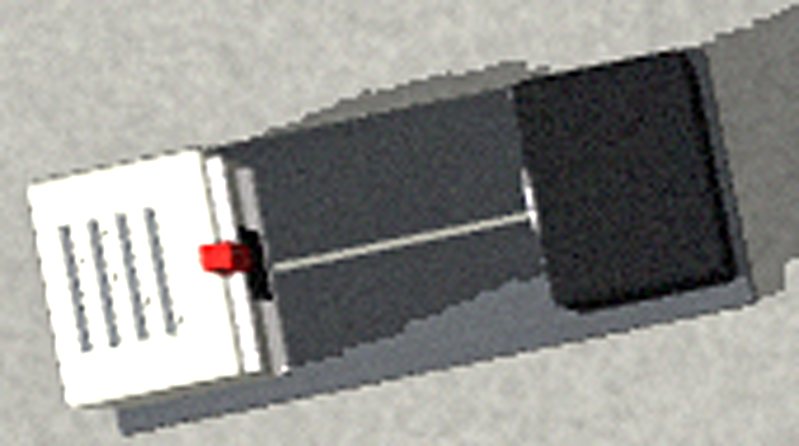

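```bash
python3 - <<'E'
from h import *
np.set_printoptions(precision=4,suppress=True)
S=cv2.cvtColor(cv2.imread("pics/scene0.png"),cv2.COLOR_BGR2HSV);T=cv2.cvtColor(cv2.imread("pics/top0.png"),cv2.COLOR_BGR2HSV)
def cen(I,lo,hi,roi):
    x,y,w,h=roi;m=cv2.inRange(I,lo,hi)[y:y+h,x:x+w];m=np.array(m);q=np.argwhere(m)[:,::-1]+[x,y];return q.mean(0),len(q)
P={}
for n,hs,roi_s,roi_t,vs,vt in(("amber",(6,15),(274,163,18,14),(412,286,20,20),170,190),("blue",(105,125),(254,182,20,14),(404,252,18,20),120,120),("green",(55,85),(290,147,20,14),(422,320,20,20),90,90),("tab",(0,6),(424,309,12,10),(168,255,11,8),125,140)):
    a,na=cen(S,(hs[0],120,vs),(hs[1],255,255),roi_s);b,nb=cen(T,(hs[0],150,vt),(hs[1],255,255),roi_t)
    zz=.12 if n=="tab" else .051
    p,e=tri(a,b);P[n]=onz("top",b,zz);print(n,a,na,b,nb,"tri",p,"res",e,"top@z",P[n],"scene@z",onz("scene",a,zz))
for nm in (("blue","green"),("blue","amber"),("amber","green")):
    d=P[nm[0]]-P[nm[1]];print(nm,np.linalg.norm(d),"row dir deg",np.degrees(np.arctan2(d[1],d[0])))
# line in the scene view
im=cv2.imread("pics/scene0.png");m=np.zeros(im.shape[:2],np.uint8);m[308:345,362:420]=cv2.inRange(im,(95,95,95),(255,255,255))[308:345,362:420]
q=np.argwhere(m)[:,::-1].astype(np.float32)
for _ in range(3):
    vx,vy,x0,y0=cv2.fitLine(q,cv2.DIST_HUBER,0,.01,.01).ravel();q=q[abs((q[:,0]-x0)*vy-(q[:,1]-y0)*vx)<2]
a,b=[onz("scene",(u,y0+vy/vx*(u-x0)),.012) for u in(415,372)];d=a-b;print("line scene",len(q),a,b,np.degrees(np.arctan2(d[1],d[0]))-90)
# triangulated line height: top ray at two points vs scene line
c,s=np.cos(np.radians(10.2)),np.sin(np.radians(10.2));o=np.array([.5895,.1237])
for nm,l,z in(("beam",(0,0),.012),("lampface",(0,.06),.09),("lamp corner",(-.045,.06),.09),("lamp corner",(.045,.13),.09),("det",(-.045,-.06),.09),("det",(.045,-.06),.09),("det",(-.045,-.13),.09),("base",(-.055,.135),.012)):
    w=o+[c*l[0]-s*l[1],s*l[0]+c*l[1]];print(nm,proj("scene",[*w,z]),proj("top",[*w,z]))
t=P["tab"][:2]-o;print("tab local",c*t[0]+s*t[1],-s*t[0]+c*t[1])
E
```

```text
amber [282.2414 169.8276] 29 [424.449  297.0816] 49 tri [ 0.4999 -0.2745  0.0485] res 0.0009479637134687974 top@z [ 0.5003 -0.2742  0.051 ] scene@z [ 0.5011 -0.272   0.051 ]
blue [263.4516 189.129 ] 31 [415.1 263.1] 50 tri [ 0.564  -0.2591  0.0481] res 0.0020257678167152162 top@z [ 0.5647 -0.2591  0.051 ] scene@z [ 0.5648 -0.2559  0.051 ]
green [299.913  152.6522] 23 [433.9333 330.7333] 45 tri [ 0.4364 -0.2901  0.0466] res 0.0011246362172766579 top@z [ 0.4372 -0.2894  0.051 ] scene@z [ 0.4391 -0.2858  0.051 ]
tab [432.2368 314.6842] 38 [173.5 259. ] 30 tri [0.578  0.1805 0.117 ] res 0.001671052516852565 top@z [0.5783 0.179  0.12  ] scene@z [0.579  0.1818 0.12  ]
('blue', 'green') 0.1310043476306839 row dir deg 13.361130130857134
('blue', 'amber') 0.06610746337359555 row dir deg 13.181387218056186
('amber', 'green') 0.0648975409133533 row dir deg 13.544224106236207
line scene 61 [0.5817 0.1693 0.012 ] [0.5976 0.084  0.012 ] 10.547364499914778
beam [391.8764 326.7025] [215.7877 255.8672]
lampface [429.6309 324.2756] [175.6512 259.706 ]
lamp corner [443.4844 303.7969] [180.1331 284.1638]
lamp corner [456.8843 372.3595] [133.04   243.0778]
det [380.1327 267.2573] [245.6543 270.8602]
det [349.7141 304.9229] [236.2626 222.4004]
det [346.3113 247.75  ] [283.6617 263.1431]
base [477.6244 345.6123] [152.7216 297.2985]
tab local -0.0011992428491154321 0.056421203906617944
```

The measurements agree. The amber's top is at (0.5005, -0.273), triangulated at z≈0.0485 against 0.051 from the text, with row yaw 13.35° and a spacing of 65.5 mm. The beam is at (0.589, 0.124) with yaw 10.4°, the same in both views. The tab is at (0.5785, 0.180), triangulated at z≈0.117 against 0.120, with a local offset of 56.4 mm. Next I go above the tab with the jaws along the slide.

```bash
cat > g.py <<'E'
import sys,numpy as np
from scipy.spatial.transform import Rotation as R
from plant import env
def show(p,psi):
    s=env.read_state();r=R.from_quat(s["tcp_rot"]);a=np.radians(psi)
    y=np.array([np.cos(a),np.sin(a),0]);z=np.array([0,0,-1.]);Rt=R.from_matrix(np.stack([np.cross(y,z),y,z],1))
    print("t",round(s["t"],2),"pos",s["position"].round(4),"psi",np.degrees(np.arctan2(*r.as_matrix()[:2,1][::-1])).round(2),"F",s["wrist_force"].round(2),"op",round(s["opening"],3),"q",s["joint_positions"].round(2))
    print("shift mm",(r.inv().apply(np.array(p)-s["position"])*1000).round(1),"turn",(r.inv()*Rt).as_rotvec(degrees=True).round(2))
v=list(map(float,sys.argv[1:]));show(v[:3],v[3])
E
python3 g.py .5785 .18 .2 10.4
```

```text
t 0.1 pos [ 0.1686 -0.549   0.2044] psi -72.94 F [ 0.06 -0.03  0.09] op 0.995 q [-1.42  0.21  1.54 -0.    1.39 -0.15]
shift mm [ 605.8 -576.6    5.8] turn [-8.000e-02 -1.000e-01 -8.334e+01]
```

Request:
move_arm:
  targets:
    - [0.4, 15, -14, 0, 0, 0, -2]

```text
t: 0.2
position: [0.1916, -0.5092, 0.2046]
tcp_rot: [0.987, 0.164, -0.001, -0.0]
wrist_force: [1.7, 0.1, 1.4]
opening: 0.946
```

That row gave the shift in mm instead of m. The 50 mm cap limited it and the direction was the intended one, so no harm done. I'll use metres from here on.

```bash
python3 g.py .5785 .18 .2 10.4
```

```text
t 0.2 pos [ 0.1916 -0.5092  0.2046] psi -71.18 F [1.68 0.07 1.43] op 0.946 q [-1.37  0.14  1.62 -0.    1.38 -0.13]
shift mm [ 588.5 -527.5    4.6] turn [ -0.1    0.   -81.58]
```

Request:
move_arm:
  targets:
    - [0.3, 0.03, -0.027, 0, 0, 0, -4]
    - [0.3, 0.06, -0.054, 0, 0, 0, -8]
    - [0.3, 0.09, -0.081, 0, 0, 0, -12]
    - [0.3, 0.12, -0.108, 0, 0, 0, -16]
    - [0.3, 0.15, -0.135, 0, 0, 0, -21]
    - [0.3, 0.18, -0.162, 0, 0, 0, -25]
    - [0.3, 0.21, -0.189, 0, 0, 0, -29]
    - [0.3, 0.24, -0.216, 0, 0, 0, -33]
    - [0.3, 0.27, -0.243, 0, 0, 0, -37]
    - [0.3, 0.29, -0.26, 0, 0, 0, -40]

```text
t: 1.2
position: [0.3826, -0.167, 0.2042]
tcp_rot: [0.87, 0.493, -0.0, -0.001]
wrist_force: [-0.6, -0.0, 0.2]
opening: 0.698
```

```bash
python3 g.py .5785 .18 .2 10.4
```

```text
t 1.2 pos [ 0.3826 -0.167   0.2042] psi -30.94 F [-0.58 -0.02  0.16] op 0.698 q [-0.62 -0.14  1.9   0.    1.38 -0.08]
shift mm [398.3 -10.4   4.5] turn [ -0.11  -0.08 -41.34]
```

Request:
move_arm:
  targets:
    - [0.3, 0.045, -0.001, 0, 0, 0, -5]
    - [0.3, 0.09, -0.002, 0, 0, 0, -10]
    - [0.3, 0.135, -0.003, 0, 0, 0, -15]
    - [0.3, 0.18, -0.004, 0, 0, 0, -20]
    - [0.3, 0.225, -0.006, 0, 0, 0, -25]
    - [0.3, 0.27, -0.007, 0, 0, 0, -30]
    - [0.3, 0.315, -0.008, 0.001, 0, 0, -35]
    - [0.3, 0.355, -0.009, 0.002, 0, 0, -39]
    - [0.3, 0.3985, -0.0104, 0.0045, 0, 0, -41.3]
    - [0.3, 0.3985, -0.0104, 0.0045, 0, 0, -41.3]

```text
t: 2.2
position: [0.5793, 0.1843, 0.1983]
tcp_rot: [0.638, 0.77, 0.0, -0.002]
wrist_force: [-0.4, -0.5, -0.4]
opening: 0.7
```

```bash
python3 g.py .5785 .18 .1 10.4
```

```text
t 2.2 pos [0.5793 0.1843 0.1983] psi 10.66 F [-0.45 -0.52 -0.39] op 0.7 q [ 0.16  0.28  1.46  0.    1.4  -0.02]
shift mm [-4.4 -1.3 98.3] turn [-0.14 -0.2   0.26]
```

Request:
move_arm:
  targets:
    - [0.3, -0.0044, -0.0013, 0, 0, 0, 0]
    - [0.3, -0.0044, -0.0013, 0.025, 0, 0, 0]
    - [0.3, -0.0044, -0.0013, 0.05, 0, 0, 0]
    - [0.3, -0.0044, -0.0013, 0.07, 0, 0, 0]
    - [0.3, -0.0044, -0.0013, 0.085, 0, 0, 0]
    - [0.3, -0.0044, -0.0013, 0.094, 0, 0, 0]
    - [0.3, -0.0044, -0.0013, 0.0983, 0, 0, 0]
    - [0.3, -0.0044, -0.0013, 0.0983, 0, 0, 0]

```text
t: 3.0
position: [0.5785, 0.1797, 0.1]
tcp_rot: [0.639, 0.77, 0.0, -0.002]
wrist_force: [1.1, 0.2, 1.0]
opening: 0.701
```

```bash
python3 g.py .5785 .18 .1 10.4; python3 - <<'E'
from h import *
s=env.camera("scene");t=env.camera("top")
c=lambda im,x,y,w,h,k:cv2.resize(im[y:y+h,x:x+w,::-1],None,fx=k,fy=k)
cv2.imwrite("pics/tab1.png",np.hstack([c(s,370,250,100,100,4),c(t,130,210,100,100,4)]))
E
```

```text
t 3.0 pos [0.5785 0.1797 0.1   ] psi 10.63 F [1.09 0.21 0.96] op 0.701 q [ 0.16  0.37  1.56  0.    1.21 -0.03]
shift mm [0.3 0.  0. ] turn [-0.14 -0.2   0.23]
```

View pics/tab1.png

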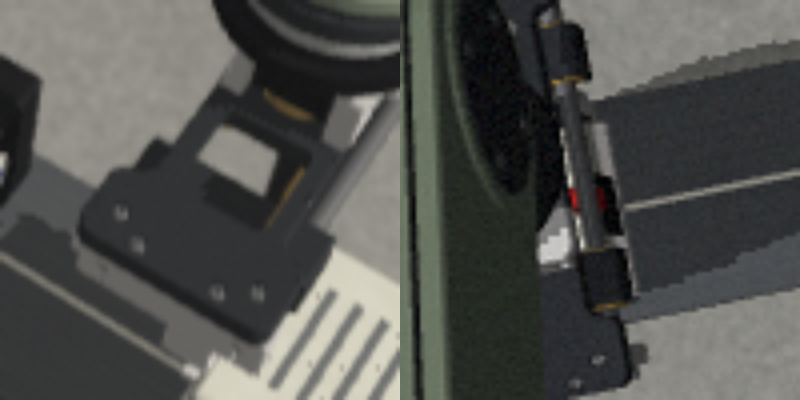

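The tab (red, about (590,197) in the right-hand crop) sits between the fingers. I'll close gently and then pull.

Request:
move_arm:
  targets:
    - [0.6, 0, 0, 0, 0, 0, 0]
    - [0.8, 0, 0, 0, 0, 0, 0]
    - [1, 0, 0, 0, 0, 0, 0]
    - [1, 0, 0, 0, 0, 0, 0]
    - [1, 0, 0, 0, 0, 0, 0]
    - [1, 0, 0, 0, 0, 0, 0]
    - [1, 0, 0, 0, 0, 0, 0]
  grip_force: 8

```text
t: 3.8
position: [0.5793, 0.18, 0.101]
tcp_rot: [0.638, 0.77, 0.001, -0.002]
wrist_force: [-0.2, -0.6, -1.0]
opening: 0.14
```

Request:
move_arm:
  targets:
    - [1, 0, 0, 0, 0, 0, 0]
    - [1, 0, 0, 0, 0, 0, 0]
    - [1, 0, 0, 0, 0, 0, 0]

```text
t: 4.1
position: [0.5789, 0.18, 0.1009]
tcp_rot: [0.638, 0.77, 0.001, -0.002]
wrist_force: [-2.1, 0.2, 0.4]
opening: 0.106
```

The jaws closed to 10.0 mm, which is the tab. Now I pull along -tool y.

Request:
move_arm:
  targets:
    - [1, 0, -0.004, 0, 0, 0, 0]
    - [1, 0, -0.008, 0, 0, 0, 0]
    - [1, 0, -0.012, 0, 0, 0, 0]
    - [1, 0, -0.016, 0, 0, 0, 0]
    - [1, 0, -0.02, 0, 0, 0, 0]
    - [1, 0, -0.024, 0, 0, 0, 0]
    - [1, 0, -0.028, 0, 0, 0, 0]
    - [1, 0, -0.03, 0, 0, 0, 0]
    - [1, 0, -0.032, 0, 0, 0, 0]
    - [1, 0, -0.032, 0, 0, 0, 0]

```text
t: 5.1
position: [0.5495, 0.1745, 0.101]
tcp_rot: [0.639, 0.77, 0.003, -0.0]
wrist_force: [7.6, 2.7, -6.8]
opening: 0.107
```

```bash
python3 g.py .5785 .18 .1 10.4
```

```text
t 5.1 pos [0.5495 0.1745 0.101 ] psi 10.64 F [ 7.57  2.69 -6.77] op 0.107 q [ 0.16  0.31  1.64  0.    1.19 -0.03]
shift mm [ 0.  29.5  1.1] turn [ 0.22 -0.22  0.24]
```

Request:
move_arm:
  targets:
    - [1, 0, -0.002, 0, 0, 0, 0]
    - [1, 0, -0.004, 0, 0, 0, 0]
    - [1, 0, -0.004, 0, 0, 0, 0]

```text
t: 5.4
position: [0.5494, 0.1745, 0.1011]
tcp_rot: [0.639, 0.769, 0.006, 0.003]
wrist_force: [12.5, 3.3, -10.2]
opening: 0.106
```

```bash
python3 g.py .5785 .18 .1 10.4
```

```text
t 5.4 pos [0.5494 0.1745 0.1011] psi 10.61 F [ 12.5    3.26 -10.16] op 0.106 q [ 0.15  0.31  1.65  0.    1.18 -0.03]
shift mm [ 0.1 29.6  1.4] turn [ 0.75 -0.24  0.21]
```

It is at its stop: 30.1 mm of travel, and extra pull only raises the force. Now I open the jaws and rise.

Request:
move_arm:
  targets:
    - [0.4, 0, -0.001, 0, 0, 0, 0]
    - [0.4, 0, -0.001, 0, 0, 0, 0]
    - [0.4, 0, -0.001, 0, 0, 0, 0]
    - [0.4, 0, -0.001, 0, 0, 0, 0]
    - [0.4, 0, -0.001, -0.02, 0, 0, 0]
    - [0.4, 0, -0.001, -0.05, 0, 0, 0]
    - [0.4, 0, -0.001, -0.08, 0, 0, 0]
    - [0.4, 0, -0.001, -0.1, 0, 0, 0]
    - [0.4, 0, -0.001, -0.1, 0, 0, 0]

```text
t: 6.3
position: [0.5496, 0.1741, 0.2051]
tcp_rot: [0.639, 0.769, 0.009, 0.005]
wrist_force: [0.2, -0.5, -0.1]
opening: 0.595
```

```bash
python3 g.py .5003 -.2732 .13 -76.65
```

```text
t 6.3 pos [0.5496 0.1741 0.2051] psi 10.61 F [ 0.2  -0.55 -0.05] op 0.595 q [ 0.15  0.19  1.56  0.    1.37 -0.03]
shift mm [-430.8 -132.3   70.7] turn [ 0.77 -1.08 87.26]
```

Request:
move_arm:
  targets:
    - [0.4, -0.04, -0.012, 0, 0, 0, 8]
    - [0.4, -0.085, -0.026, 0, 0, 0, 16]
    - [0.4, -0.13, -0.04, 0, 0, 0, 24]
    - [0.4, -0.175, -0.053, 0, 0, 0, 32]
    - [0.4, -0.22, -0.067, 0, 0, 0, 40]
    - [0.4, -0.265, -0.081, 0, 0, 0, 48]
    - [0.4, -0.31, -0.095, 0, 0, 0, 56]
    - [0.4, -0.35, -0.107, 0.01, 0.5, -0.5, 64]
    - [0.4, -0.39, -0.12, 0.02, 0.6, -0.8, 72]
    - [0.4, -0.42, -0.13, 0.03, 0.7, -1, 80]

```text
t: 7.3
position: [0.4983, -0.2643, 0.1687]
tcp_rot: [0.985, 0.175, -0.0, -0.0]
wrist_force: [-0.1, 0.1, 0.0]
opening: 0.602
```

```bash
python3 g.py .5005 -.2735 .13 -76.65
```

```text
t 7.3 pos [ 0.4983 -0.2643  0.1687] psi -69.8 F [-0.11  0.1   0.05] op 0.602 q [-0.64  0.22  1.61 -0.    1.32  0.58]
shift mm [-1.1  9.4 38.7] turn [-0.02  0.02  6.85]
```

Request:
move_arm:
  targets:
    - [0.5, -0.0005, 0.005, 0.01, 0, 0, 4]
    - [0.5, -0.0011, 0.0094, 0.025, 0, 0, 6.85]
    - [0.5, -0.0011, 0.0094, 0.0387, 0, 0, 6.85]
    - [0.5, -0.0011, 0.0094, 0.0387, 0, 0, 6.85]
    - [0.5, -0.0011, 0.0094, 0.0387, 0, 0, 6.85]

```text
t: 7.8
position: [0.4999, -0.2726, 0.1291]
tcp_rot: [0.993, 0.117, -0.001, -0.001]
wrist_force: [0.5, 0.6, -0.1]
opening: 0.501
```

```bash
python3 g.py .5005 -.2735 .022 -76.65; python3 - <<'E'
from h import *
s=env.camera("scene");t=env.camera("top");cv2.imwrite("pics/s2.png",s[:,:,::-1]);cv2.imwrite("pics/t2.png",t[:,:,::-1])
c=lambda im,x,y,w,h,k:cv2.resize(im[y:y+h,x:x+w,::-1],None,fx=k,fy=k)
cv2.imwrite("pics/am1.png",np.vstack([np.hstack([c(s,220,110,100,100,4),c(t,370,240,100,100,4)]),np.hstack([c(s,390,290,80,40,5),c(t,130,230,80,40,5)])]))
E
```

```text
t 7.8 pos [ 0.4999 -0.2726  0.1291] psi -76.58 F [ 0.53  0.58 -0.1 ] op 0.501 q [-0.65  0.27  1.63 -0.    1.24  0.69]
shift mm [  0.5   1.2 107.1] turn [-0.11  0.09  0.07]
```

View pics/am1.png

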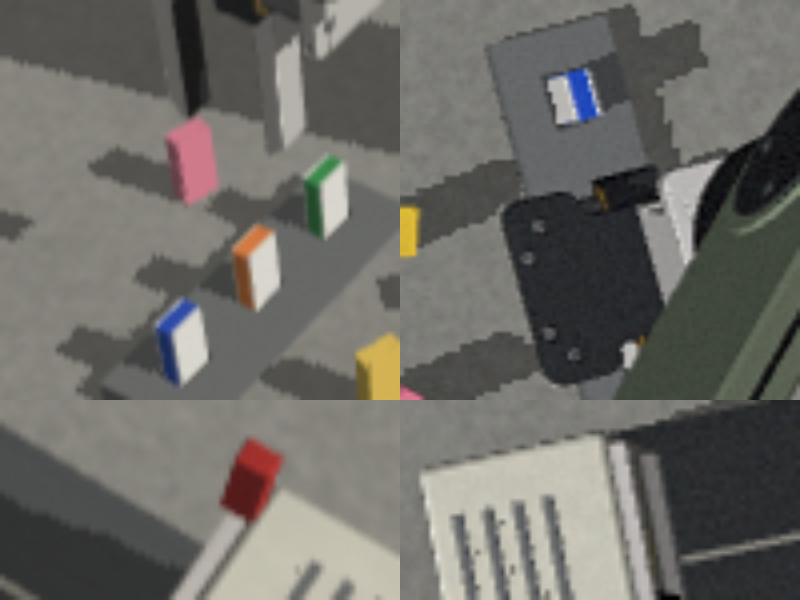

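The shutter tab now stands at the robot-side end of its slide. The jaws straddle the amber's frosted sides from above, so I descend.

Request:
move_arm:
  targets:
    - [0.55, 0.0005, 0.0014, 0.02, 0, 0, 0]
    - [0.55, 0.0005, 0.0014, 0.045, 0, 0, 0]
    - [0.55, 0.0005, 0.0014, 0.065, 0, 0, 0]
    - [0.55, 0.0005, 0.0014, 0.08, 0, 0, 0]
    - [0.55, 0.0005, 0.0014, 0.093, 0, 0, 0]
    - [0.55, 0.0005, 0.0014, 0.102, 0, 0, 0]
    - [0.55, 0.0005, 0.0014, 0.1068, 0, 0, 0]
    - [0.55, 0.0005, 0.0014, 0.107, 0, 0, 0]
    - [0.55, 0.0005, 0.0014, 0.107, 0, 0, 0]

```text
t: 8.8
position: [0.5023, -0.2749, 0.0241]
tcp_rot: [0.993, 0.117, 0.001, 0.001]
wrist_force: [-0.3, 0.4, 0.1]
opening: 0.447
```

```bash
python3 g.py .5005 -.2738 .022 -76.65; python3 - <<'E'
from h import *
s=env.camera("scene");t=env.camera("top")
c=lambda im,x,y,w,h,k:cv2.resize(im[y:y+h,x:x+w,::-1],None,fx=k,fy=k)
cv2.imwrite("pics/am2.png",c(s,250,140,70,60,8))
E
```

```text
t 8.8 pos [ 0.5023 -0.2749  0.0241] psi -76.58 F [-0.26  0.35  0.08] op 0.447 q [-0.65  0.41  1.69 -0.    1.04  0.68]
shift mm [-1.5 -1.5  2.1] turn [ 0.08 -0.06  0.07]
```

View pics/am2.png

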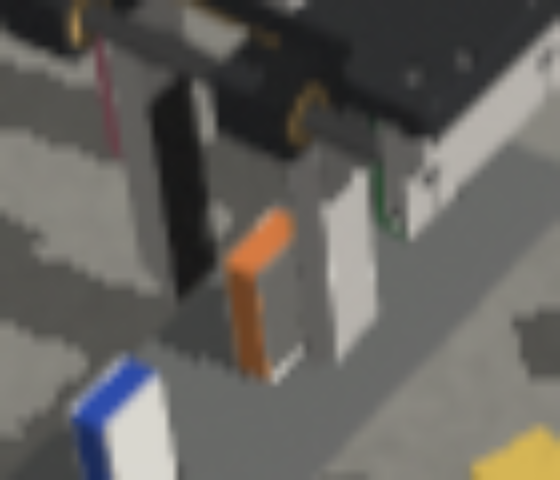

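Amber is between the pads: orange top at about (265,240) in the crop, with the frosted sides facing the fingers. I take out the small residual and then close.

Request:
move_arm:
  targets:
    - [0.55, -0.0012, -0.0012, 0.002, 0, 0, 0]
    - [0.55, -0.0012, -0.0012, 0.002, 0, 0, 0]

```text
t: 9.1
position: [0.5009, -0.2741, 0.0226]
tcp_rot: [0.993, 0.117, 0.001, 0.001]
wrist_force: [-0.5, -0.3, -0.2]
opening: 0.449
```

```bash
python3 g.py .5005 -.2738 .022 -76.65
```

```text
t 9.1 pos [ 0.5009 -0.2741  0.0226] psi -76.59 F [-0.51 -0.35 -0.15] op 0.449 q [-0.65  0.41  1.69 -0.    1.03  0.68]
shift mm [-0.3 -0.4  0.6] turn [ 0.12 -0.09  0.06]
```

Request:
move_arm:
  targets:
    - [0.7, -0.0003, -0.0002, 0.0003, 0, 0, 0]
    - [0.8, -0.0003, -0.0002, 0.0003, 0, 0, 0]
    - [0.82, -0.0003, -0.0002, 0.0003, 0, 0, 0]
    - [0.85, -0.0003, -0.0002, 0.0003, 0, 0, 0]
    - [0.88, -0.0003, -0.0002, 0.0003, 0, 0, 0]
    - [0.95, -0.0003, -0.0002, 0.0003, 0, 0, 0]
    - [1, -0.0003, -0.0002, 0.0003, 0, 0, 0]
    - [1, -0.0003, -0.0002, 0.0003, 0, 0, 0]
    - [1, -0.0003, -0.0002, 0.0003, 0, 0, 0]
  grip_force: 15

```text
t: 10.0
position: [0.5004, -0.2736, 0.0222]
tcp_rot: [0.993, 0.117, 0.001, 0.001]
wrist_force: [-0.2, 1.4, 0.1]
opening: 0.135
```

```bash
python3 g.py .5005 -.2738 .022 -76.65
```

```text
t 10.0 pos [ 0.5004 -0.2736  0.0222] psi -76.59 F [-0.19  1.36  0.08] op 0.135 q [-0.65  0.41  1.7   0.    1.03  0.68]
shift mm [0.  0.2 0.2] turn [ 0.08 -0.08  0.06]
```

The jaws closed to 12.7 mm, the width of the cell. I lift straight up.

Request:
move_arm:
  targets:
    - [1, 0, 0, 0, 0, 0, 0]
    - [1, 0, 0, 0, 0, 0, 0]
    - [1, 0, 0, -0.004, 0, 0, 0]
    - [1, 0, 0, -0.01, 0, 0, 0]
    - [1, 0, 0, -0.02, 0, 0, 0]
    - [1, 0, 0, -0.035, 0, 0, 0]
    - [1, 0, 0, -0.06, 0, 0, 0]
    - [1, 0, 0, -0.09, 0, 0, 0]
    - [1, 0, 0, -0.12, 0, 0, 0]
    - [1, 0, 0, -0.15, 0, 0, 0]
  grip_force: 22

```text
t: 11.0
position: [0.5004, -0.2738, 0.1751]
tcp_rot: [0.993, 0.117, 0.001, 0.001]
wrist_force: [0.7, -1.5, -0.3]
opening: 0.132
```

```bash
python3 g.py .5893 .1243 .2 10.4
```

```text
t 11.0 pos [ 0.5004 -0.2738  0.1751] psi -76.59 F [ 0.73 -1.45 -0.32] op 0.132 q [-0.65  0.22  1.59  0.    1.33  0.68]
shift mm [ 178.9 -366.5  -25.6] turn [ 2.500e-01  1.000e-02 -8.699e+01]
```

Request:
move_arm:
  targets:
    - [1, 0, 0, -0.012, 0, 0, 0]
    - [1, 0.006, -0.012, -0.02, 0, 0, -3]
    - [1, 0.015, -0.03, -0.026, 0, 0, -7]
    - [1, 0.026, -0.053, -0.026, 0, 0, -12]
    - [1, 0.038, -0.078, -0.026, 0, 0, -18]
    - [1, 0.05, -0.103, -0.026, 0, 0, -24]
    - [1, 0.062, -0.128, -0.026, 0, 0, -30]
    - [1, 0.074, -0.153, -0.026, 0, 0, -36]
    - [1, 0.086, -0.178, -0.026, 0, 0, -42]
    - [1, 0.098, -0.203, -0.026, 0, 0, -48]

```text
t: 12.0
position: [0.5485, -0.0524, 0.2008]
tcp_rot: [0.859, 0.512, 0.001, 0.002]
wrist_force: [-0.4, 0.4, -1.2]
opening: 0.13
```

```bash
python3 g.py .5893 .1243 .2 10.4
```

```text
t 12.0 pos [ 0.5485 -0.0524  0.2008] psi -28.34 F [-0.38  0.4  -1.25] op 0.13 q [-0.25  0.16  1.61 -0.    1.37  0.24]
shift mm [174.9 -48.    0.6] turn [  0.21   0.11 -38.74]
```

Request:
move_arm:
  targets:
    - [1, 0.022, -0.006, 0, 0, 0, -5]
    - [1, 0.044, -0.012, 0, 0, 0, -10]
    - [1, 0.066, -0.018, 0, 0, 0, -15]
    - [1, 0.088, -0.024, 0, 0, 0, -20]
    - [1, 0.11, -0.03, 0, 0, 0, -25]
    - [1, 0.13, -0.036, 0, 0, 0, -30]
    - [1, 0.15, -0.042, 0, 0, 0, -34]
    - [1, 0.165, -0.046, 0, 0, 0, -37]
    - [1, 0.175, -0.048, 0, 0.2, 0.1, -38.7]
    - [1, 0.175, -0.048, 0, 0.2, 0.1, -38.7]

```text
t: 13.0
position: [0.5895, 0.1252, 0.2005]
tcp_rot: [0.64, 0.768, -0.0, 0.0]
wrist_force: [-0.1, -0.3, -0.9]
opening: 0.129
```

```bash
python3 g.py .5893 .1243 .13 10.4; python3 - <<'E'
from h import *
s=env.camera("scene");t=env.camera("top");cv2.imwrite("pics/s3.png",s[:,:,::-1])
c=lambda im,x,y,w,h,k:cv2.resize(im[y:y+h,x:x+w,::-1],None,fx=k,fy=k)
cv2.imwrite("pics/hold1.png",np.hstack([c(s,330,190,120,160,3.3),c(t,130,200,160,160,3.3)]))
E
```

```text
t 13.0 pos [0.5895 0.1252 0.2005] psi 10.43 F [-0.06 -0.32 -0.94] op 0.129 q [ 0.07  0.27  1.48 -0.    1.4  -0.12]
shift mm [-0.9 -0.4 70.5] turn [0.   0.01 0.03]
```

View pics/hold1.png

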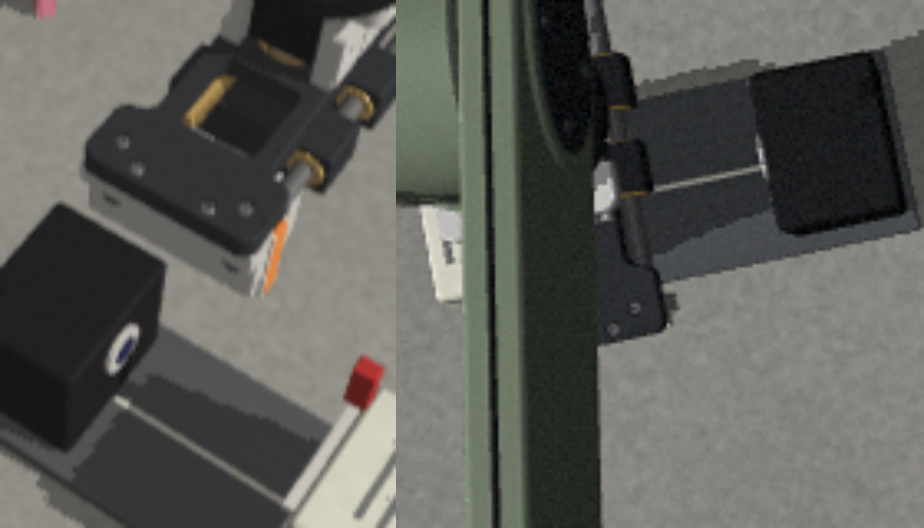

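The cell hangs upright, its amber window facing the lamp: orange strip at about (278,255) in the left crop. The shutter tab is still open. I'll measure the cell's in-hand offset from the visible window.

```bash
python3 - <<'E'
from h import *
from scipy.spatial.transform import Rotation as R
np.set_printoptions(precision=4,suppress=True)
st=env.read_state();p=st["position"];M=R.from_quat(st["tcp_rot"]).as_matrix()
im=cv2.imread("pics/s3.png");H=cv2.cvtColor(im,cv2.COLOR_BGR2HSV)
m=cv2.inRange(H,(4,120,120),(17,255,255));m[:,:395]=0;m[:,430:]=0;m[:240]=0;m[300:]=0
q=np.argwhere(m);print("rows",q[:,0].min(),q[:,0].max())
for r in range(q[:,0].min(),q[:,0].max()+1):
    c=q[q[:,0]==r][:,1];print(r,c.min(),c.max(),end=" | ")
print("\npredicted window pixels (u=tool x +.01175):")
for dy in(-.00625,-.0046,0,.0046,.00625):
    print(dy,[proj("scene",p+M@np.array([.01175,dy,-h])).round(1).tolist() for h in(-.0162,.0,.0288)])
print(cv2.cvtColor(im,cv2.COLOR_BGR2GRAY)[265:284,403:420]);print(H[265:284,403:420,1])
E
```

```text
rows 257 278
257 415 416 | 258 414 416 | 259 413 416 | 260 413 416 | 261 414 415 | 262 414 415 | 263 413 415 | 264 413 415 | 265 413 415 | 266 413 414 | 267 412 414 | 268 412 414 | 269 412 413 | 270 412 413 | 271 411 413 | 272 411 413 | 273 411 412 | 274 411 412 | 275 411 412 | 276 410 411 | 277 410 410 | 278 410 410 | 
predicted window pixels (u=tool x +.01175):
-0.00625 [[412.9, 272.9], [414.4, 266.6], [417.2, 254.8]]
-0.0046 [[412.3, 273.7], [413.8, 267.4], [416.6, 255.6]]
0 [[410.6, 275.9], [412.1, 269.6], [414.9, 257.8]]
0.0046 [[409.0, 278.1], [410.4, 271.8], [413.2, 260.1]]
0.00625 [[408.4, 278.9], [409.8, 272.6], [412.6, 260.9]]
[[ 38  42  45  48  55 103 177 190 157 165 152 153 146 138 138 138 137]
 [ 42  42  45  53 101 165 193 189 136 171 152 153 142 138 139 138 137]
 [ 60  61  83 144 164 193 192 191 141 165 153 153 138 137 140 140 139]
 [ 87  87 105 180 193 193 193 184 148 160 153 151 134 135 140 141 140]
 [ 99  99 105 171 189 189 191 157 166 152 153 157 135 136 140 142 143]
 [ 99 100 107 182 175 189 190 136 171 152 154 154 138 138 142 144 145]
 [100 100 117 171 155 193 192
[... 1544 characters left out ...]
 12  11  13  14  17  70 174 168  74  18  18  18  18  18  18]
 [ 13  12  12  10  13  13  25 107 174 150  50  16  17  18  18  16  18]
 [ 15  12  14  13  12  11  27 146 163  77  18  16  17  18  16  16  18]
 [ 15  12  12  14  13  14  39 155 119  16  18  16  16  18  18  17  16]
 [ 13  12  11  15  11  15  50 124  50  18  16  18  17  18  17  17  17]
 [ 15  13  15  15  15  16  31  50  16  18  16  16  16  16  17  17  17]
 [ 18  16  15  17  16  16  16  17  17  17  16  16  16  16  16  17  17]
 [ 20  18  16  18  14  17  16  17  19  17  19  18  18  18  18  17  17]
 [ 18  16  18  16  16  16  16  18  17  17  18  19  16  18  18  17  16]
 [ 18  16  17  18  18  18  18  18  18  19  19  17  16  18  16  16  17]]
```

The window's bottom edge is at (411,277), and the prediction for an unslipped, centred grasp was (410.6,275.9). The difference is about the scene camera's known bias of roughly 2 mm, so I treat the grasp as centred. I descend to TCP z = 0.0425 + 0.0162 = 0.0587.

Request:
move_arm:
  targets:
    - [1, -0.0009, -0.0003, 0.005, 0, 0, 0]
    - [1, -0.0009, -0.0003, 0.02, 0, 0, 0]
    - [1, -0.0009, -0.0003, 0.04, 0, 0, 0]
    - [1, -0.0009, -0.0003, 0.06, 0, 0, 0]
    - [1, -0.0009, -0.0003, 0.08, 0, 0, 0]
    - [1, -0.0009, -0.0003, 0.1, 0, 0, 0]
    - [1, -0.0009, -0.0003, 0.115, 0, 0, 0]
    - [1, -0.0009, -0.0003, 0.128, 0, 0, 0]
    - [1, -0.0009, -0.0003, 0.137, 0, 0, 0]
    - [1, -0.0009, -0.0003, 0.1418, 0, 0, 0]

```text
t: 14.1
position: [0.5887, 0.1228, 0.0577]
tcp_rot: [0.641, 0.768, -0.001, -0.0]
wrist_force: [-0.1, 0.6, -0.8]
opening: 0.133
```

Request:
move_arm:
  targets:
    - [1, 0, 0, 0, 0, 0, 0]
    - [1, 0, 0, 0, 0, 0, 0]

```text
t: 14.3
position: [0.5893, 0.1228, 0.0582]
tcp_rot: [0.641, 0.768, -0.0, 0.0]
wrist_force: [0.2, 0.2, -0.5]
opening: 0.133
```

```bash
python3 g.py .5893 .1245 .0587 10.4; python3 - <<'E'
from h import *
s=env.camera("scene");t=env.camera("top");cv2.imwrite("pics/s4.png",s[:,:,::-1]);cv2.imwrite("pics/t4.png",t[:,:,::-1])
c=lambda im,x,y,w,h,k:cv2.resize(im[y:y+h,x:x+w,::-1],None,fx=k,fy=k)
cv2.imwrite("pics/hold2.png",np.hstack([c(s,310,220,180,180,4),])[:600])
E
```

```text
t 14.3 pos [0.5893 0.1228 0.0582] psi 10.3 F [ 0.17  0.23 -0.45] op 0.133 q [ 0.06  0.42  1.6  -0.    1.13 -0.12]
shift mm [ 1.7  0.4 -0.5] turn [-0.02  0.04 -0.1 ]
```

View pics/hold2.png

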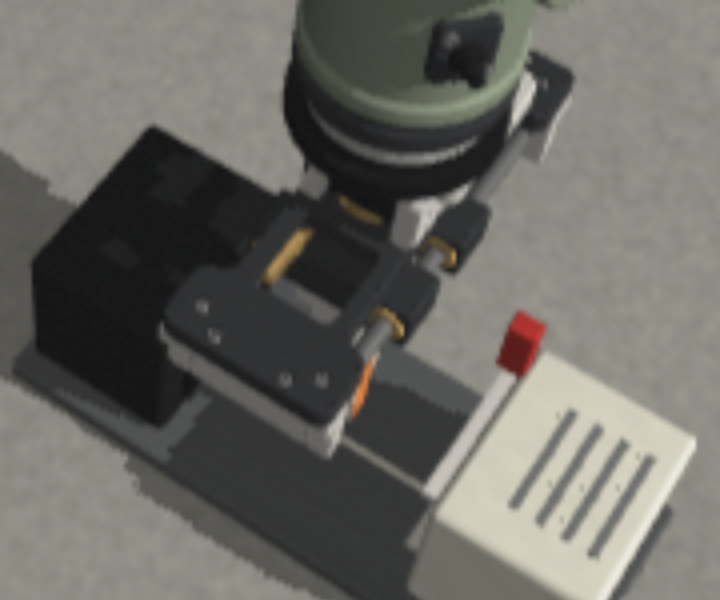

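The cell is in the gap, with the window facing the lamp and the tab open. To check the centre independently, I overlay the predicted photometer outline for the present beam estimate on the first, unoccluded pictures.

```bash
python3 - <<'E'
from h import *
o=np.array([.5893,.1245]);a=np.radians(10.4);c,s=np.cos(a),np.sin(a)
W=lambda l,z:[o[0]+c*l[0]-s*l[1],o[1]+s*l[0]+c*l[1],z]
out=[]
for n,(x,y,w,h),k in(("scene",(310,245,185,155),4.3),("top",(125,200,175,105),4.3)):
    im=cv2.imread(f"pics/{n}0.png");im=np.clip(im[y:y+h,x:x+w]*1.5,0,255).astype(np.uint8);im=cv2.resize(im,None,fx=k,fy=k,interpolation=cv2.INTER_NEAREST)
    for x0,x1,y0,y1,z in((-.045,.045,.06,.13,.09),(-.045,.045,-.13,-.06,.09),(-.055,.055,-.135,.135,.012),(0,0,-.055,.056,.012)):
        P=np.array([((proj(n,W(l,z))-[x,y]+.5)*k) for l in((x0,y0),(x1,y0),(x1,y1),(x0,y1))]);cv2.polylines(im,[P.astype(int)],True,(0,255,255),1)
    cv2.imwrite(f"pics/ov_{n}.png",im)
a_,b_=cv2.imread("pics/ov_scene.png"),cv2.imread("pics/ov_top.png");
cv2.imwrite("pics/ov.png",b_[:600,:800]);cv2.imwrite("pics/ov_s.png",a_[:600,:800])
E
```

```text
(no output)
```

View pics/ov.png

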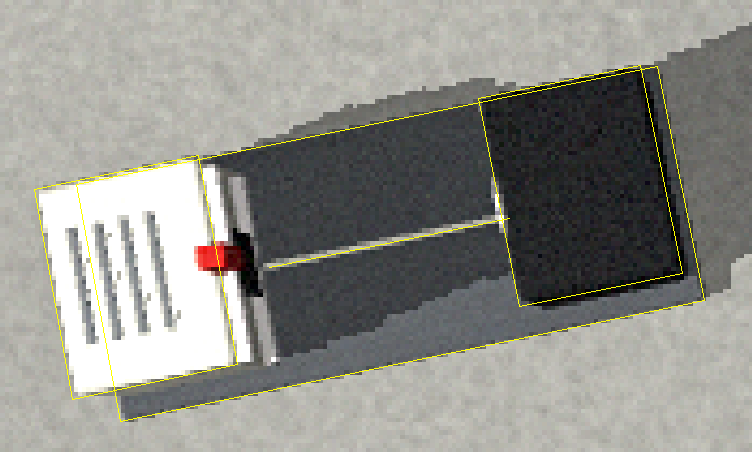

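View pics/ov_s.png

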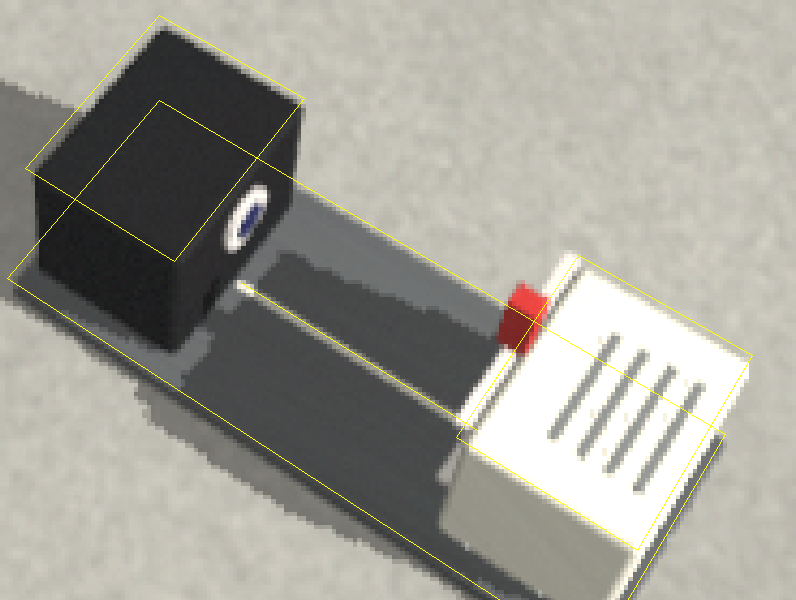

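In the top view the outline fits within about 1 mm. In the scene view it shows only that camera's few-mm height bias. I nudge to (0.5896, 0.1246, 0.0587).

Request:
move_arm:
  targets:
    - [1, 0.001, 0.0004, -0.0003, 0, 0, 0]
    - [1, 0.0018, 0.0007, -0.0005, 0, 0, -0.1]
    - [1, 0.0018, 0.0007, -0.0005, 0, 0, -0.1]
    - [1, 0.0018, 0.0007, -0.0005, 0, 0, -0.1]
    - [1, 0.0018, 0.0007, -0.0005, 0, 0, -0.1]

```text
t: 14.9
position: [0.5899, 0.1247, 0.0591]
tcp_rot: [0.64, 0.768, -0.0, 0.0]
wrist_force: [-0.1, 0.1, -0.6]
opening: 0.127
```

```bash
python3 g.py .5896 .1246 .0587 10.4;python3 - <<'E'
from h import *
s=env.camera("scene")[:,:,::-1];cv2.imwrite("pics/s5.png",s);a=cv2.imread("pics/s4.png");b=cv2.imread("pics/scene0.png")
def om(im,lo,hi,roi):
    x,y,w,h=roi;q=np.argwhere(cv2.inRange(cv2.cvtColor(im,cv2.COLOR_BGR2HSV),lo,hi)[y:y+h,x:x+w])+[y,x];return len(q),q.mean(0).round(1)[::-1],q.max(0)[::-1]
print("amber",om(a,(4,120,100),(17,255,255),(385,290,40,50)),om(np.ascontiguousarray(s),(4,120,100),(17,255,255),(385,290,40,50)))
for n,lo,hi,roi in(("blue",(105,150,60),(125,255,255),(250,175,30,40)),("green",(55,100,40),(85,255,255),(285,140,30,40)),("tab",(0,150,80),(3,255,255),(424,290,25,40))):
    print(n,om(b,lo,hi,roi),om(np.ascontiguousarray(s),lo,hi,roi))
q=om(np.ascontiguousarray(s),(0,120,125),(6,255,255),(424,285,25,20));print("tab top scene",q,onz("scene",q[1],.12), "was .579 .1818")
E
```

```text
t 14.9 pos [0.5899 0.1247 0.0591] psi 10.41 F [-0.05  0.12 -0.58] op 0.127 q [ 0.07  0.42  1.59 -0.    1.13 -0.12]
shift mm [-0.1 -0.3  0.4] turn [0.02 0.05 0.01]
amber (29, array([400.2, 316.8]), array([402, 323])) (26, array([400.8, 318. ]), array([403, 324]))
blue (56, array([262.4, 193.6]), array([267, 204])) (55, array([262.5, 193.6]), array([267, 204]))
green (57, array([298.8, 157.8]), array([304, 168])) (57, array([298.8, 157.8]), array([304, 168]))
tab (109, array([431. , 318.7]), array([436, 326])) (109, array([439.9, 305.7]), array([445, 313]))
tab top scene (41, array([441.1, 301.4]), array([445, 304])) [0.55136525 0.17653294 0.12      ] was .579 .1818
```

```bash
python3 - <<'E'
from h import *
d=onz("scene",(439.9,305.7),.108)-onz("scene",(431.0,318.7),.108);print("tab travel mm (identical 109 px masks)",np.linalg.norm(d)*1000)
E
python3 g.py .5896 .1246 .0587 10.4
```

```text
tab travel mm (identical 109 px masks) 27.989434819283872
t 14.95 pos [0.5899 0.1247 0.0591] psi 10.41 F [-1.84 -0.33  0.15] op 0.134 q [ 0.07  0.42  1.59 -0.    1.13 -0.12]
shift mm [-0.1 -0.3  0.4] turn [0.02 0.05 0.01]
```

Request:
move_arm:
  targets:
    - [1, 0, 0, 0, 0, 0, 0]
    - [1, 0, 0, 0, 0, 0, 0]
    - [1, 0, 0, 0, 0, 0, 0]
    - [1, 0, 0, 0, 0, 0, 0]
    - [1, 0, 0, 0, 0, 0, 0]

```text
t: 15.45
position: [0.5899, 0.1247, 0.0591]
tcp_rot: [0.64, 0.768, -0.0, 0.0]
wrist_force: [-0.6, -0.0, -0.2]
opening: 0.13
```

Two checks disagree: vision gives 28 mm of tab travel and the arm 30 mm. I check it in the other stored pictures, including the top view.

```bash
python3 - <<'E'
from h import *
np.set_printoptions(precision=4,suppress=True)
def red(f,roi,v=80):
    x,y,w,h=roi;H=cv2.cvtColor(cv2.imread(f"pics/{f}.png"),cv2.COLOR_BGR2HSV)[y:y+h,x:x+w]
    m=cv2.inRange(H,(0,120,v),(6,255,255))|cv2.inRange(H,(174,120,v),(180,255,255))
    q=np.argwhere(m)+[y,x];return (len(q),q.mean(0)[::-1].round(2),q.min(0)[::-1],q.max(0)[::-1]) if len(q) else None
for f in("scene0","s2","s3","s4","s5"):print(f,red(f,(420,285,35,50)),red(f,(420,285,35,50),120))
for f in("top0","t2","t4"):print(f,red(f,(160,245,40,50)),red(f,(160,245,40,50),120))
a=np.radians(10.4);d=np.array([np.cos(a),np.sin(a),0])
p=np.array([.5785,.1803,.117])
for z in(.117,.09):
  for n in("scene","top"):
    p[2]=z;print(n,z,[(proj(n,p-d*k)-proj(n,p)).round(2).tolist() for k in(.028,.030)])
# tab top upper-left/lower edge: gap to rail end
E
```

```text
scene0 (115, array([431.04, 318.77]), array([426, 311]), array([436, 326])) (55, array([432.78, 316.38]), array([429, 311]), array([436, 326]))
s2 (116, array([439.77, 305.6 ]), array([434, 298]), array([445, 313])) (53, array([441.55, 303.04]), array([437, 298]), array([445, 312]))
s3 (116, array([439.77, 305.6 ]), array([434, 298]), array([445, 313])) (54, array([441.46, 303.02]), array([437, 298]), array([445, 312]))
s4 (116, array([439.77, 305.6 ]), array([434, 298]), array([445, 313])) (54, array([441.46, 303.02]), array([437, 298]), array([445, 312]))
s5 (116, array([439.77, 305.6 ]), array([434, 298]), array([445, 313])) (54, array([441.46, 303.02]), array([437, 298]), array([445, 312]))
top0 (36, array([173.56, 259.22]), array([170, 256]), array([177, 263])) (32, array([173.34, 259.06]), array([170, 257]), array([176, 262]))
t2 (38, array([176.61, 274.92]), array([173, 272]), array([180, 278])) (34, array([176.32, 275.06]), array([173, 272]), array([179, 278]))
t4 (19, array([176.32, 276.53]), array([173, 274]), array([180, 278])) (16, array([175.88, 276.44]), array([173, 274]), array([179, 278]))
scene 0.117 [[8.87, -13.1], [9.49, -14.02]]
top 0.117 [[2.92, 15.64], [3.13, 16.76]]
scene 0.09 [[8.66, -12.87], [9.27, -13.77]]
top 0.09 [[2.84, 15.19], [3.04, 16.27]]
```

Both cameras put the tab's net travel at 28 mm. The forces showed a hard stop after 30.0 mm of gripped travel: pulling 4 mm further moved the tab by nothing and raised the force to 13 N. The likely reason is that the tab stood slightly off its closed end (vision had it 1–2 mm open), and centring the jaws first pushed it back (about -2 N on the wrist). It has been still in every picture since, so I take it as at its stop and hand in.

```bash
python3 - <<'E'
from plant import env
s=env.read_state();print(s["t"],s["position"],s["opening"],abs(s["dq"]).max());print(env.close_job())
E
```

```text
15.45 [0.58985693 0.12471521 0.05905665] 0.13027738202522846 0.0026547141438431534
the job is handed in; nothing more can be done
None
```

I opened the shutter, took the amber cuvette from the middle well by its frosted sides, and handed in at 15.5 s while holding it upright in the beam. No verdict was reported.

**Last checks**
- **Position:** the gripper was still at (0.5899, 0.1247, 0.0591). That is within 0.5 mm of my target for beam centre, and yaw 10.41° matched the 10.4° wanted. The beam centre itself I know only to about 1–2 mm.
- **Grip:** the jaws were at 12–12.7 mm, about the cell's width. The amber window faced the lamp in the pictures.
- **Handling:** the wrist force stayed within about 2 N while I carried and placed the cell, so there was no sign of a bump. Blue, green and the tab had not moved in the last picture. I did not re-check the beaker, the slide box or the look-alikes.

**Checks that disagreed**
- **Shutter travel:** the arm moved the gripped tab 30.0 mm to a hard stop, where pulling further only raised the force. Both cameras show a net travel of only about 28 mm. I think the tab started slightly open and the closing jaws nudged it back first, but I did not push it again to prove that.
- **Height in the scene camera:** that camera reads about 2–3 mm low, so I set the cell's height from the stated well floor and the arm's own reading.
- **Unit slip:** my first move was written in mm instead of m. The 50 mm step cap limited it, and it touched nothing.

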